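# Third hand: hold a bulb socket against its stop

### The arm

A 6-joint arm with a two-finger parallel gripper is mounted at the origin on the work surface. World frame = base frame: x ahead of the robot, y to its left, z up, the work surface at z = 0. Lengths are in mm, angles in rad, forces in N, time in s.
With the tool pointing down it reaches from about 275 to 825 mm from the base axis. Payload 4.9 kg.
Tool frame: the origin (TCP) lies at the very end of the fingers, on their centre line; the grasp point (between the pads) lies 19 mm behind it; z points along the fingers, y is the line along which they close (so a half turn about z gives the same grasp; the last joint's range is limited). The gripper opens to 85 mm and grips with 20 to 120 N. Pads are 22 mm wide; open, the fingers measure 114 mm over their backs; the gripper's body (76 mm by 85 mm) begins 54 mm behind the grasp point. The pads swing forward as they close: fully open they stand 13 mm farther back than shut.
Start: joints at [1.189, 0.326, -0.193, 1.052, 0, 1.437], TCP at [134.893, 533.219, 231.281] pointing down, gripper open.
Joint ranges: [-2.65, 2.65], [-0.97, 1.79], [-1.3, 1.35], [-1.93, 2.1], [-1.47, 1.37], [-3.14, 3.14]. Speed limits (rad/s): [2.57, 2.57, 3.14, 3.14, 3.14, 3.14].

### API

Orientations are given as [roll, pitch, yaw] about the fixed x, y, z axes, in that order (R = Rz(yaw) Ry(pitch) Rx(roll)).
In Python, from bench import bot, solve_ik, imaging gives the robot as it stands. Calls block until the motion is done:
- bot.move_ptp(position, orientation): joint-space move of the TCP to a pose.
- bot.movel(position, rot=None, max_speed=150, threshold=None): straight line of the TCP; rot=None keeps the orientation; max_speed is the mean speed in mm/s. With threshold (N) it stops when the force on the tool has changed by that much, and returns True; else False.
- bot.move_j(angles): joint-space move.
- bot.grip(opening, effort=None): opening from 0.0 (shut) to 1.0 (fully open); effort is the grip in N (None keeps the last); returns when the fingers have stopped.
- bot.dwell(seconds).
- solve_ik(position, orientation): joint angles nearest the present ones, or None.
- bot.get_state(): the state.
- imaging.capture(name): name is "scene" or "top" or "wrist"; returns the picture (400x640x3 uint8, blue, green, red); there is no depth.
- imaging.camera_model(name): a dict with "K" (3x3 intrinsics, pixels), "k1" (the pictures are not rectified: a ray, as slopes to the right and down, at radius r is drawn at 1 + k1 r^2 times it, then the intrinsics apply), "position" and "rotation" of the camera in the world. Camera axes: x right, y up, looking along -z (the intrinsics and any distortion apply to the point x, -y, -z); pixel columns grow to the right and rows downward; lengths in mm; the calibration is good to about 2 mm. A picture is of the moment at which its call begins: read the wrist's pose just before it. camera_model takes no time and is no camera call; for the wrist camera it gives the pose at the moment of the call.
A pose or a line that the arm cannot do raises bot.IKError and nothing moves.
- bot.sign_off(): hands the job in; it is judged then, once.
The state is a dict: "t": time; "qpos": joint angles; "joint_velocities": joint speeds; "effort": joint torques, N m; "tcp_pos": TCP position; "orientation": TCP orientation; "contact_force": force on the tool from outside, world axes, zero at the start; "wrist_torque": the same for the moment, N m; "opening": opening from 0.0 (shut) to 1.0 (fully open); "gripper_force": force on a finger pad.
Only numpy, scipy, OpenCV 4.12 (cv2) and the standard library are available. Lean on these libraries where they do the work, as an engineer would, in place of code of your own. Each camera call takes 0.05 s, during which the arm holds its last target. There are 200 camera calls.

### The job

Take the porcelain bulb socket out of the tape roll, stand its brass nipple in the slot of the grey lamp bracket so that the foot sits flat on the plate, and bring it gently up to the upturned lip so that one side of the foot lies flat against the lip. Press it against the lip with a steady push of about 10 newtons while I put the lock nut on from below: keep that push up for three seconds or more, and finish with the socket still in your grip and still pushed against the lip, not let go. Leave the fuse box, the lamp and the pliers where they are.

Things in the scene. Friction and masses are not known exactly. Their poses are not given: they have to be found in the camera images.
- socket: white porcelain bulb socket, 130 to 215 g, upright. Origin: centre of the underside of its square foot, z up its axis. Foot 56 x 56 x 16 mm thick, sides along its x and y, all four alike; above it a round barrel 42 mm in diameter, 16 to 62 mm above the origin (grip here, tips above the foot); below it a 10 mm brass nipple, 16 mm long. Starts with the foot on the tape roll, at any yaw
- nipple_tip (a point): centre of the lower end of the socket's nipple, 16 mm below the socket's origin; axes as the socket. The nipple's last 2 mm taper to 7 mm in diameter
- tape_roll: loose roll of black insulating tape lying flat, 68 mm outside diameter, 42 mm hole, 19 mm high; origin at the centre of its underside. At the start the socket's nipple hangs in its hole and the foot rests on its top. It may end anywhere
- bracket: grey steel lamp bracket on a wooden backboard, fixed to the bench. Origin: centre of the board's underside, on the bench; x along the slot towards the lip, z up. Board 190 (x) x 130 (y) x 15 mm. The bridge's top plate, 3 mm thick, open below: x -60 to +53, y -38 to +38 mm, upper face 58 mm above the bench
- lip: upturned rigid steel lip at the +x end of the plate, the stop for the socket's foot: 3 mm thick, 76 mm wide (y), 20 mm high above the plate. Origin: middle of the lower edge of the face that looks to the slot, in the bracket's frame at x = +50 mm, y = 0, 58 mm up; axes as the bracket: the push goes along +x
- slot_mid (a point): middle of the slot, at the plate's upper face, at x = +11 mm, y = 0 in the bracket's frame, 39 mm from the lip's face; axes as the bracket. The slot goes through the plate: 40 mm long along x, 13 mm wide along y. With the socket's axis here its foot clears the lip by 11 mm
- seat (a point): point on the plate's upper face, on the slot's centre line, 28 mm from the lip's face: where the socket's origin is when its foot lies against the lip; axes as the bracket. The nipple is then still 4 mm short of the slot's end. Pressing down as well adds friction on the plate (about a third of the downward force), which takes that much off the push on the lip
- fuse_box: bystander: loose fuse box lying on its back, grey base and clear cover, 110 x 130 x 67 mm; origin at the centre of its underside
- lamp: bystander: loose silver reflector lamp standing on its face, 80 mm in diameter, 110 mm high, brass screw cap on top; origin at the centre of its underside
- pliers: bystander: loose black-handled pliers lying flat, 180 mm long along x (jaws to +x), 55 mm wide, 14 mm high; origin under the middle
There are look-alikes about, which are no part of the job. Leave any turquoise look-alike of the bracket alone.

How it is judged (in metres and radians):
On the way, in this order (a step that is already met when the one before it is completed fails the run):
1. the socket stands upright in the bracket, nipple down through the slot, foot within 4 mm of the plate (z of socket in the frame of bracket below 0.062 m and horizontal distance between socket and slot_mid below 0.02 m and angle between socket's own z axis and vertical below 0.1 rad), for 0.2 s.
2. held, seated, square to the lip and pressed against it with 4 to 20 N for three seconds on end (contact force between socket and lip between 4 and 20 N and contact force between the fingers and socket above 3 N and z of socket in the frame of bracket below 0.061 m and horizontal distance between socket and seat below 0.005 m and angle between socket's own z axis and vertical below 0.06 rad and (angle between the x axis of socket and the x axis of bracket, either way round below 0.06 rad or angle between the x axis of socket and the y axis of bracket, either way round below 0.06 rad)), for 3 s.
At the end, for the whole second after the job is handed in: Still held by the fingers, the socket stands still and upright (within 0.06 rad) with its nipple in the slot, its foot within 3 mm of the plate, within 5 mm of the seat point and square to the lip (within 0.06 rad), and is pressed against the lip with 4 to 20 N (all of step 2 and linear speed of socket below 0.01 m/s); the arm keeps its last pose, push and grip.
It fails at once if the porcelain is shoved hard against the lip (over 40 N) (contact force between socket and lip above 40 N).
It fails at once if the fuse box, the lamp or the pliers are moved by more than 30 mm (distance of any of fuse_box, lamp, pliers from where it was at the start of the episode above 0.03 m).
It also fails if it takes over 56 s, if anything falls off the work surface, if the arm or the gripper's body presses on something with over 40 N, if the wrist force passes 120 N, or if a joint passes its speed limit or range.

## Working session

There is one attempt and no reset: what is moved stays moved. The work goes in short steps, each a Python script; the robot and the scene stay as the last script left them, time stands still between calls to the robot, and variables do not carry over. Pictures are saved under pics/ and viewed, at most 10 in all, crops included, and the job is handed in when it is done.

```bash
mkdir -p pics; cat > h.py <<'E'
import numpy as np, cv2
from bench import bot, solve_ik, imaging
def ray(m,uv):
    K=np.array(m["K"],float); d=np.array([[ (uv[0]-K[0,2])/K[0,0],(uv[1]-K[1,2])/K[1,1] ]])[0]
    k=m["k1"]; s=d.copy()
    for _ in range(30): s=d/(1+k*(s@s))
    R=np.array(m["rotation"],float)
    return np.array(m["position"],float), R@np.array([s[0],-s[1],-1.])
def onz(m,uv,z):
    p,d=ray(m,uv); return p+d*(z-p[2])/d[2]
def proj(m,P):
    R=np.array(m["rotation"],float); c=R.T@(np.array(P,float)-np.array(m["position"]))
    s=np.array([c[0],-c[1]])/-c[2]; s=s*(1+m["k1"]*(s@s)); K=np.array(m["K"])
    return np.array([K[0,0]*s[0]+K[0,2],K[1,1]*s[1]+K[1,2]])
E
python3 - <<'E'
from h import *
for n in("top","scene"):
    cv2.imwrite(f"pics/{n}0.png",imaging.capture(n)); print(n,imaging.camera_model(n))
print(bot.get_state())
E
```

```text
top {'K': array([[508.79651354,   0.        , 312.94470672],
       [  0.        , 508.79651354, 201.15746122],
       [  0.        ,   0.        ,   1.        ]]), 'k1': 0.026026355725783355, 'position': array([ 426.93073603,  -86.83528114, 1111.34137839]), 'rotation': array([ 0.17822864, -0.01678906, -1.59604949])}
scene {'K': array([[368.26615131,   0.        , 321.57916303],
       [  0.        , 368.26615131, 200.69400562],
       [  0.        ,   0.        ,   1.        ]]), 'k1': -0.08108686513167784, 'position': array([1094.90008569, -313.70197015,  702.59372234]), 'rotation': array([0.67722739, 0.0117518 , 1.13173462])}
{'t': 0.1, 'qpos': array([ 1.18878394e+00,  3.26852148e-01, -1.93486012e-01,  1.05204791e+00,
        2.67088450e-05,  1.43659445e+00]), 'joint_velocities': array([ 1.52958946e-03, -2.58722808e-04,  7.76188737e-04,  2.99034430e-03,
        2.00878244e-05, -1.16790348e-03]), 'effort': array([ 1.04567112e-03, -4.44238901e+01,  2.63039213e+01,  7.90552644e-03,
       -6.54191513e-05,  1.44524836e-05]), 'tcp_pos': array([134.68401535, 532.69770942, 230.58895428]), 'orientation': array([-3.14002078e+00, -2.39175118e-04,  2.89378193e+00]), 'contact_force': array([-0.24918586, -0.11677472, -0.2749395 ]), 'wrist_torque': array([ 0.01222241, -0.00269199, -0.00833774]), 'gripper_force': 0.0, 'opening': 1.0057307555633233}
```

View pics/top0.png

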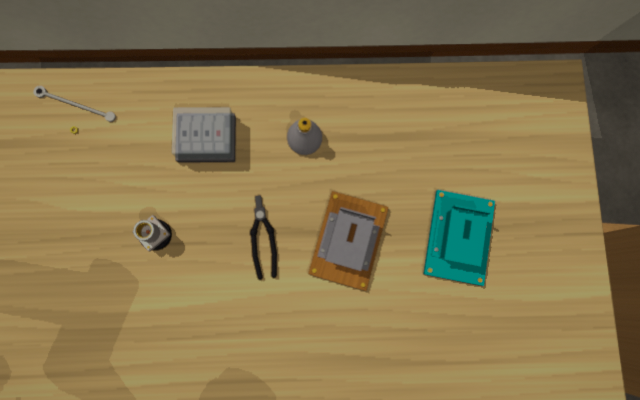

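View pics/scene0.png

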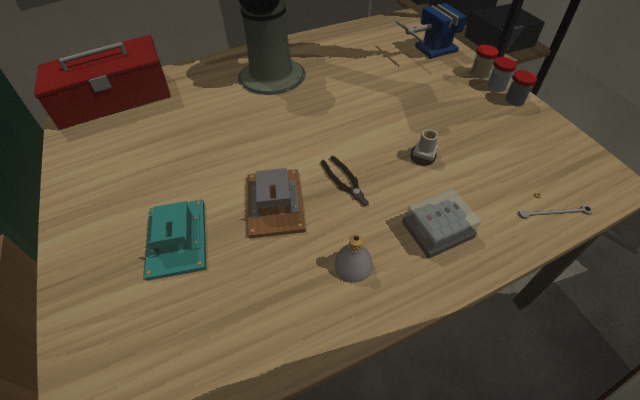

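The top view shows the socket on its tape at about (150,233), the grey bracket at (348,240) with its slot at (351,233) and lip at the upper end, the pliers at (263,240), the lamp at (304,138) and the fuse box at (205,135). The turquoise decoy is at (460,238). The scene view agrees. Next I'll work out coarse positions and get close-up wrist views.

```bash
sed -i 's/^import numpy.*/&\nfrom scipy.spatial.transform import Rotation as Ro/; s/R=np.array(m\["rotation"\],float)/R=Ro.from_euler("xyz",m["rotation"]).as_matrix()/' h.py
python3 - <<'E'
from h import *
m=imaging.camera_model("top")
for n,uv,z in[("slot",(351,233),58),("boardTL",(333,193),15),("TR",(386,209),15),("BR",(366,290),15),("BL",(311,275),15),("barrel",(145,231),81),("lampcap",(305,124),110),("pl",(260,200),10)]: print(n,onz(m,uv,z).round(1))
w=imaging.camera_model("wrist"); print(w)
s=bot.get_state(); R=Ro.from_euler("xyz",s["orientation"]).as_matrix()
print("cam in tool",R.T@(np.array(w["position"])-s["tcp_pos"]), R.T@Ro.from_euler("xyz",w["rotation"]).as_matrix()@[0,0,-1.])
E
```

```text
slot [ 547.1 -186.9   58. ]
boardTL [ 641.2 -154.8   15. ]
TR [ 602.9 -269.6   15. ]
BR [ 429.7 -218.1   15. ]
BL [ 464.1 -102.    15. ]
barrel [558.4 231.8  81. ]
lampcap [768.2 -95.9 110. ]
pl [630.    5.9  10. ]
{'K': array([[283.49089144,   0.        , 328.43245166],
       [  0.        , 283.49089144, 198.43246385],
       [  0.        ,   0.        ,   1.        ]]), 'k1': -0.04904059952439046, 'position': array([ 53.88081004, 553.50032752, 372.77926981]), 'rotation': array([-0.32816811,  0.00183671,  1.32272406])}
cam in tool [ 8.34713245e+01  1.24076225e-01 -1.42170726e+02] [-3.2253538e-01 -3.3512058e-04  9.4655735e-01]
```

```bash
python3 - <<'E'
from h import *
import json
D=[np.pi,0,2.85]
ms={}
for n,p in(("socket",[556,231,190]),("bracket",[545,-188,190])):
    bot.move_ptp(p,D); bot.dwell(0.3); m=imaging.camera_model("wrist"); im=imaging.capture("wrist")
    cv2.imwrite(f"pics/w_{n}.png",im); ms[n]={k:np.array(v).tolist() for k,v in m.items()}
    s=bot.get_state(); print(s["t"],s["tcp_pos"],s["orientation"],s["contact_force"])
json.dump(ms,open("ms.json","w"))
E
```

```text
2.3333 [555.78885549 231.46399041 190.07073355] [3.14152267e+00 4.50170317e-05 2.85077093e+00] [ 0.47102802 -0.17475093 -0.77402646]
4.2333 [ 545.19878225 -187.45924129  190.01773177] [3.14156899e+00 4.27369406e-05 2.85097717e+00] [ 0.06293314  1.05153345 -0.06628267]
```

View pics/w_socket.png

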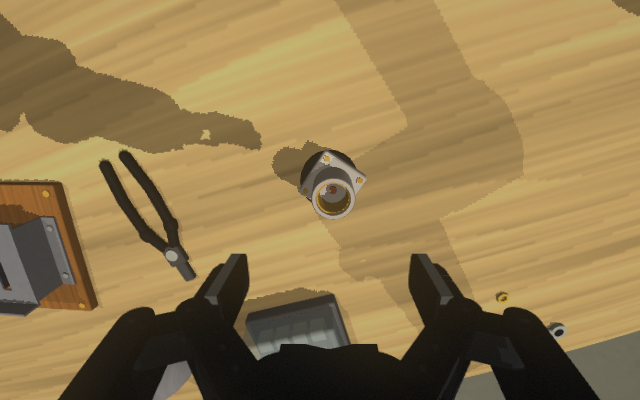

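View pics/w_bracket.png

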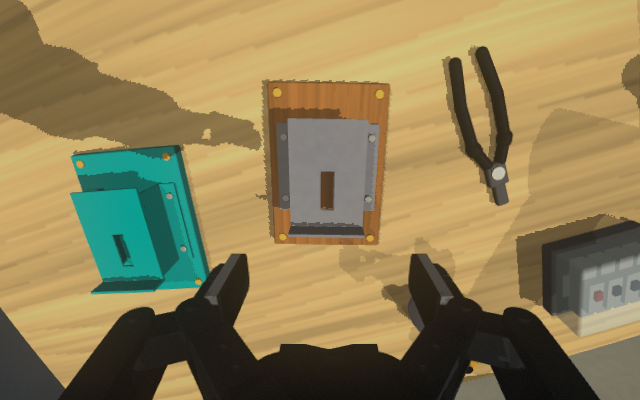

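The wrist views show the socket at about (332,195), with foot corners near (325,152), (366,180) and (302,188). The grey bracket's plate runs from (288,118) to (368,235), with its slot at (321–334, 171–209) and lip at rows 225–236. I'll enlarge both.

```bash
python3 - <<'E'
import cv2,numpy as np
def crop(f,x,y,w,h,s):
    i=cv2.resize(cv2.imread(f)[y:y+h,x:x+w],None,fx=s,fy=s,interpolation=cv2.INTER_CUBIC)
    i=np.clip(i*1.3,0,255).astype(np.uint8)
    for k in range(0,w,10): cv2.putText(i,str(x+k),(k*s,8),0,.3,(0,255,0),1) if k%20==0 else 0; cv2.line(i,(k*s,10),(k*s,16),(0,255,0),1)
    for k in range(0,h,10): cv2.putText(i,str(y+k),(0,k*s+4),0,.3,(0,255,0),1); cv2.line(i,(20,k*s),(26,k*s),(0,255,0),1)
    return i
a=crop("pics/w_socket.png",290,140,90,90,6); cv2.imwrite("pics/cs.png",a)
b=crop("pics/w_bracket.png",255,70,150,180,4)[40*0:]
b=crop("pics/w_bracket.png",260,105,140,145,4); cv2.imwrite("pics/cb.png",b)
E
```

```text
(no output)
```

View pics/cs.png

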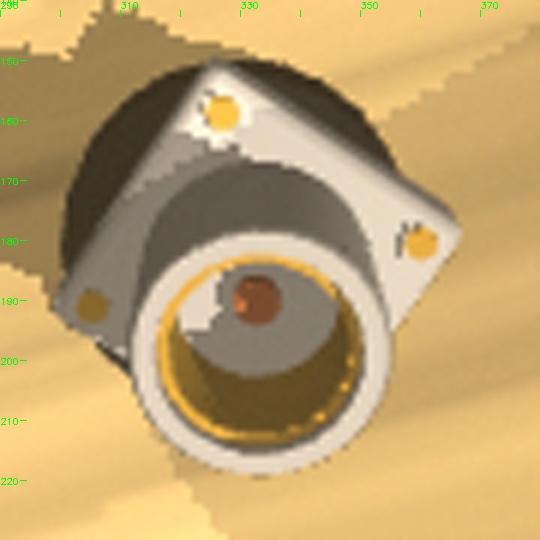

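View pics/cb.png

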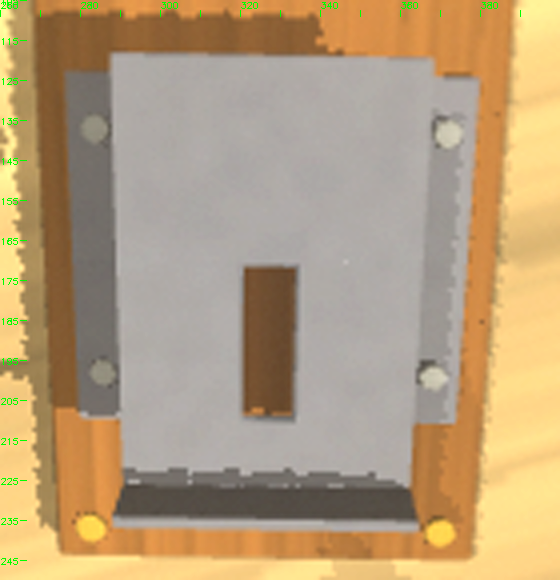

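The crops give these full-image pixels: barrel rim centre (333.5,199.0), foot screws (326.8,159), (360.2,180.5) and (305.5,191.2), and foot corners (325.5,150.8), (367,178.3) and (299.5,189.5). On the bracket, the plate's rear corners are (287.5,118.3) and (368,119.5). The slot corners are (321,171.5), (334.5,171.5), (320.8,209.3) and (333.8,210). The lip top's inner edge runs (289.5,234.5)–(363.7,235.2).

```bash
python3 - <<'E'
from h import *
import json
ms=json.load(open("ms.json")); m=ms["socket"]
b=onz(m,(333.5,199),81); print("barrel",b.round(1), "dia",np.linalg.norm(onz(m,(311.8,199),81)-onz(m,(355.3,199),81)).round(1))
s=[onz(m,u,35)[:2] for u in((326.8,159),(360.2,180.5),(305.5,191.2))]
c=[onz(m,u,35)[:2] for u in((325.5,150.8),(367,178.3),(299.5,189.5))]
for q in(s,c):
    print("centre",((q[1]+q[2])/2).round(1)); 
    for a,e in((0,1),(0,2)): v=q[e]-q[a]; print(np.linalg.norm(v).round(1), np.arctan2(v[1],v[0]).round(3))
m=ms["bracket"]
P={n:onz(m,u,z)[:2] for n,u,z in[("rl",(287.5,118.3),58),("rr",(368,119.5),58),("s1",(321,171.5),58),("s2",(334.5,171.5),58),("s3",(320.8,209.3),58),("s4",(333.8,210),58),("l1",(289.5,234.5),78),("l2",(363.7,235.2),78)]}
def d(a,b):
    v=P[b]-P[a]; print(a,b,np.linalg.norm(v).round(1),np.arctan2(v[1],v[0]).round(4))
for k in("rl rr","s1 s3","s2 s4","s1 s2","l1 l2"): d(*k.split())
L={"rl":(-60,-38),"rr":(-60,38),"s1":(-9,-6.5),"s2":(-9,6.5),"s3":(31,-6.5),"s4":(31,6.5),"l1":(50,-38),"l2":(50,38)}
# which side is +y: tool y; fit rigid both ways
from scipy.optimize import least_squares
for sg in(1,-1):
    A=np.array([[L[k][0],sg*L[k][1]] for k in P]);B=np.array([P[k] for k in P])
    f=lambda t:((A@np.array([[np.cos(t[2]),np.sin(t[2])],[-np.sin(t[2]),np.cos(t[2])]])+t[:2])-B).ravel()
    r=least_squares(f,[534,-186,-.29]); print(sg,r.x.round(4),r.fun.reshape(-1,2).round(1).tolist())
E
```

```text
barrel [559.7 235.4  81. ] dia 40.8
centre [560.3 235.1]
43.2 0.703
42.7 -0.872
centre [558.3 236.1]
53.8 0.694
51.2 -0.885
rl rr 75.4 1.2656
s1 s3 40.1 -0.3042
s2 s4 40.8 -0.3015
s1 s2 13.4 1.2802
l1 l2 73.6 1.2699
1 [ 5.364585e+02 -1.857461e+02 -3.014000e-01] [[0.0, -0.1], [-0.1, 0.6], [0.3, -0.2], [0.3, -0.6], [0.2, -0.0], [-0.5, -0.3], [-0.5, -0.9], [0.3, 1.4]]
-1 [ 5.364558e+02 -1.857550e+02 -2.983000e-01] [[22.4, 72.4], [-22.6, -72.2], [4.1, 12.2], [-3.6, -13.0], [4.1, 12.5], [-4.3, -12.6], [22.0, 71.9], [-22.1, -71.1]]
```

Both checks hold up. The slot measures 40 × 13 mm and the rim about 41 mm. The socket is at (559.9, 235.3) with foot yaw 0.698 mod 90°, and the bracket is at (536.5, −185.7) with yaw −0.301. Now the grasp.

```bash
python3 - <<'E'
from h import *
import json
D=[np.pi,0,2.2686]; p=np.array([559.9,235.3,0])
bot.move_ptp(p+[0,0,130],D)
print(bot.movel(p+[0,0,41],max_speed=100,threshold=8)); s=bot.get_state(); print(s["t"],s["tcp_pos"],s["contact_force"])
bot.grip(0.0,60); bot.dwell(.3); s=bot.get_state(); print(s["t"],s["opening"],s["gripper_force"],s["tcp_pos"],s["contact_force"])
bot.movel(p+[0,0,150],max_speed=120)
s=bot.get_state(); print(s["t"],s["opening"],s["gripper_force"],s["contact_force"])
# over the slot
yaw=-0.301; ex=np.array([np.cos(yaw),np.sin(yaw),0]); bp=np.array([536.5,-185.7,0])
bot.move_ptp(bp+11*ex+[0,0,150],[np.pi,0,yaw+np.pi]); bot.dwell(.4)
m=imaging.camera_model("wrist"); im=imaging.capture("wrist"); s=bot.get_state()
json.dump({k:np.array(v).tolist() for k,v in m.items()},open("mh.json","w")); cv2.imwrite("pics/held.png",im)
print(s["t"],s["tcp_pos"],s["orientation"],s["opening"],s["contact_force"],s["wrist_torque"])
cv2.imwrite("pics/heldc.png",cv2.resize(im[90:390,220:440],None,fx=2,fy=2,interpolation=cv2.INTER_CUBIC)[:600])
E
```

```text
False
6.85 [560.50416974 235.42225574  41.64362078] [-0.15512455 -0.58561916  0.76944925]
7.6333 0.48335601722425603 60.69389820098877 [560.48564935 235.46821525  41.66457927] [-0.48175014  0.08806326  6.256812  ]
8.6917 0.4793584585221905 60.63971757888794 [-0.0804638  -0.55882468 -1.82753919]
10.7083 [ 547.10596659 -188.69878566  150.01449159] [-3.14157638e+00  4.04152927e-05  2.84106508e+00] 0.4767842825559662 [ 0.5763768  -0.30878163 -1.37128129] [-0.02810143  0.00904062 -0.00874865]
```

View pics/heldc.png

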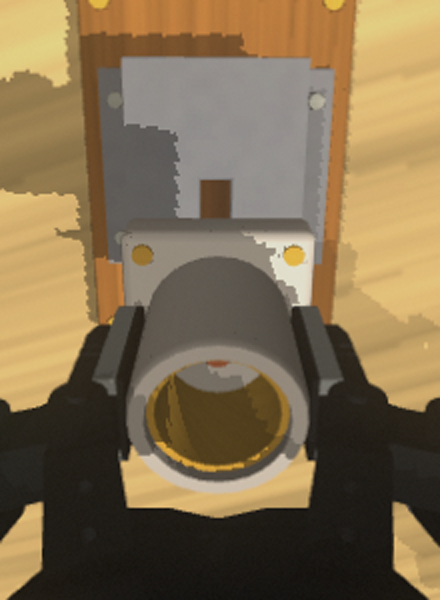

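Held square: the foot screws are centred at column 328.7 and the slot at 328.0 in full-image pixels, so the y offset is about 0.5 mm. The foot edge is parallel to the plate edge. I'll compute the offset in the hand and lower with force checks.

```bash
python3 - <<'E'
from h import *
import json
m=json.load(open("mh.json")); yaw=-0.301; ex=np.array([np.cos(yaw),np.sin(yaw),0]); ey=np.array([-ex[1],ex[0],0])
s=bot.get_state(); t=s["tcp_pos"]
for uv in((142,255),(293,255)):
    q=onz(m,(220+uv[0]/2,90+uv[1]/2),t[2]-6.7)-t; print("screw",(q@ex).round(2),(q@ey).round(2))
e=[]
for uv in((200,180),(232,180)):
    q=onz(m,(220+uv[0]/2,90+uv[1]/2),58)-t; print("slot rear",(q@ex).round(2),(q@ey).round(2))
bp=np.array([536.5,-185.7,0])+11*ex-0.3*ey
f0=s["contact_force"]
bot.movel(bp+[0,0,104],max_speed=100)
hit=bot.movel(bp+[0,0,84],max_speed=25,threshold=5); s=bot.get_state(); print(hit,s["t"],s["tcp_pos"],s["contact_force"]-f0)
if not hit:
    hit=bot.movel(bp+[0,0,78],max_speed=8,threshold=4); s=bot.get_state(); print(hit,s["t"],s["tcp_pos"],s["contact_force"]-f0,s["wrist_torque"])
E
```

```text
screw -21.27 -21.15
screw -21.29 21.77
slot rear -20.29 -7.09
slot rear -20.3 6.57
False 12.2667 [ 547.05271202 -189.32022534   84.10650555] [-0.39371897 -0.06240045 -0.69282146]
True 12.7667 [ 547.00503627 -189.29907269   80.6996147 ] [-0.38842609 -0.61020345  6.06343158] [-0.01190755  0.03099543  0.03427483]
```

The foot touched down at exactly the predicted height. Next I'll unload z slightly and creep to the lip under force control.

```bash
python3 - <<'E'
from h import *
yaw=-0.301; ex=np.array([np.cos(yaw),np.sin(yaw),0]); ey=np.array([-ex[1],ex[0],0])
c=bot.get_state()["tcp_pos"].copy(); c[2]=80.9
bot.movel(c,max_speed=10); bot.dwell(.4)
def F(): 
    a=[]
    for _ in range(4): bot.dwell(.04); a.append(bot.get_state()["contact_force"])
    return np.mean(a,0)
f0=F(); print(bot.get_state()["tcp_pos"],f0)
c=c+9*ex; hit=bot.movel(c,max_speed=15,threshold=5); print(hit,bot.get_state()["tcp_pos"],F()-f0)
if not hit:
    for i in range(40):
        c=c+0.25*ex; bot.movel(c,max_speed=5); g=F()-f0; 
        if -g@ex>3: break
    print(i)
s=bot.get_state(); g=F()-f0; print("t",s["t"],s["tcp_pos"],"push",-g@ex,g@ey,g[2],"cmd",c,(s["tcp_pos"]-c)@ex,s["orientation"],s["wrist_torque"])
E
```

```text
[ 546.88513868 -189.25065423   80.7614995 ] [-0.12886724 -0.08584543 -0.5744915 ]
False [ 555.52467822 -191.92444176   80.79855404] [ 0.16164896  0.15206989 -0.94461573]
8
t 18.3167 [ 557.27685777 -192.43029041   80.83333998] push 4.809396757867366 -0.11229863081596614 1.473672716904181 cmd [ 557.7492418  -192.63442089   80.9       ] -0.5116655365897764 [ 3.14126880e+00 -3.07649479e-03  2.84056839e+00] [ 0.28211221  0.96892764 -0.06070974]
```

```bash
python3 - <<'E'
from h import *
yaw=-0.301; ex=np.array([np.cos(yaw),np.sin(yaw),0]); ey=np.array([-ex[1],ex[0],0])
f0=np.array([-0.129,-0.086,-1.2]); c=np.array([557.7492418,-192.63442089,80.9])
def F(n=4):
    a=[]
    for _ in range(n): bot.dwell(.04); a.append(bot.get_state()["contact_force"])
    return np.mean(a,0)-f0
for i in range(20):
    g=F(); print(round(-g@ex,1),end=" ")
    if -g@ex>9.3: break
    c=c+0.12*ex; bot.movel(c,max_speed=5)
for k in range(5):
    bot.dwell(.9); g=F(3); s=bot.get_state(); print(s["t"],"push",-g@ex,"lat",g@ey,"z",g[2],s["tcp_pos"].round(2),s["gripper_force"],s["orientation"].round(4),s["wrist_torque"].round(2))
np.save("c.npy",c)
cv2.imwrite("pics/press.png",cv2.resize(imaging.capture("wrist")[60:360,220:440],None,fx=2,fy=2,interpolation=cv2.INTER_CUBIC))
E
```

```text
4.6 5.4 5.5 6.2 6.2 6.8 7.2 7.7 8.3 8.5 8.5 8.8 8.7 8.8 9.7 25.5083 push 9.266189540722152 lat -0.28750445552725656 z 6.9754597203682644 [ 557.31 -192.47   80.89] 60.75021743774414 [ 3.1415 -0.006   2.8404] [ 0.54  1.81 -0.13]
26.5333 push 9.821371260863701 lat -0.2561489653157789 z 7.1632260908664005 [ 557.31 -192.45   80.89] 60.749605894088745 [ 3.1415 -0.006   2.8405] [ 0.59  1.91 -0.1 ]
27.5583 push 9.42956184254953 lat -0.20689268053549004 z 7.491538457975129 [ 557.33 -192.45   80.88] 60.74933409690857 [ 3.1415 -0.006   2.8404] [ 0.56  1.89 -0.06]
28.5833 push 9.62563597216124 lat -0.706464036127989 z 7.292218580521743 [ 557.32 -192.48   80.88] 60.75045704841614 [ 3.1415 -0.006   2.8404] [ 0.57  1.85 -0.1 ]
29.6083 push 9.351626146216779 lat -0.09713232595847421 z 7.584710421049502 [ 557.33 -192.47   80.88] 60.75089693069458 [ 3.1415 -0.006   2.8405] [ 0.56  1.9  -0.13]
```

View pics/press.png

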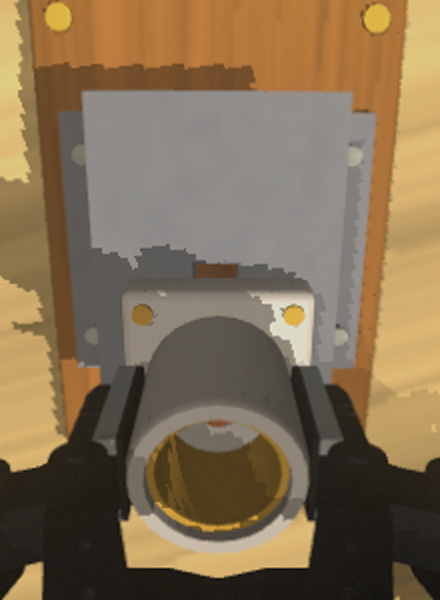

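The socket is seated. It travelled 10.9 mm of the expected 11 mm, and its rear edge at row 285 is parallel to the plate's. However, about 7 N of downward load takes some of the push off the lip. I'll ease z up a little, retune to about 10 N, hold, and hand in if it stays steady.

```bash
python3 - <<'E'
from h import *
yaw=-0.301; ex=np.array([np.cos(yaw),np.sin(yaw),0])
f0=np.array([-0.129,-0.086,-1.2]); c=np.load("c.npy")
def F(n=6):
    a=[]
    for _ in range(n): bot.dwell(.04); a.append(bot.get_state()["contact_force"])
    return np.mean(a,0)-f0
for i in range(10):
    g=F(); print(round(-g@ex,1),round(g[2],1),end=" | ")
    dz=0.1 if g[2]>3 else 0; L=-g@ex-max(g[2],0)/3; dx=0.12 if L<8.7 else(-.12 if L>12 else 0)
    if not dz and not dx: break
    c=c+[0,0,dz]+dx*ex; bot.movel(c,max_speed=5)
h=[]
for k in range(4):
    bot.dwell(.9); g=F(3); s=bot.get_state(); h.append(-g@ex-max(g[2],0)/3); print("\n",s["t"],-g@ex,g[2],s["tcp_pos"].round(2),s["gripper_force"],s["orientation"].round(4))
if all(7<x<14 for x in h) and abs(s["tcp_pos"][2]-80.9)<1.2: print(bot.sign_off())
E
```

```text
9.3 7.1 | 10.0 7.1 | 10.2 6.5 | 9.8 6.8 | 9.8 6.1 | 9.7 6.0 | 9.9 5.2 | 10.0 5.2 | 10.3 5.1 | 10.2 4.3 | 
 35.6833 10.792754834641597 3.8354770499234325 [ 557.44 -192.47   81.04] 60.773770809173584 [ 3.1415 -0.0081  2.8404]

 36.7083 9.741442790504793 3.63561048205185 [ 557.38 -192.49   81.01] 60.77365279197693 [ 3.1415 -0.0082  2.8404]

 37.7333 9.772468455809278 3.2145979405900302 [ 557.41 -192.5    81.03] 60.77380657196045 [ 3.1415 -0.0081  2.8404]

 38.7583 9.522194588872033 3.7066633452456523 [ 557.39 -192.45   81.02] 60.773277282714844 [ 3.1415 -0.0082  2.8405]
the job is handed in; nothing more can be done
None
```

Job handed in at about 39 s: the socket is in the slot, square against the lip and still gripped. The push read about 9.5–10.8 N for over three seconds, roughly 8.5–9.5 N on the lip after plate friction; the judge's verdict wasn't shown.

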